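Lid the four pots from the lid stack

TASK

Close the four pots: take the stacked lids off one at a time from the top, smallest first, and seat each one on the pot it fits, plug in the mouth and flange flat on the rim. Do not shift or knock over the pots, and leave the marker pen and the tally counter where they lie.

Things in the scene. Friction and masses are not known exactly. Their poses are not given: they have to be found in the camera images.
- lid_small: The smallest of four round grey lids, 15 g: ribbed flange 38 mm across, 12 mm high (grip across it), over a tapered plug 6 mm deep (23 mm across at the top, 17 at its foot). Origin: centre of the plug's underside, flange 6 to 18 mm above it; z up. At the start on the second smallest lid, plug in the dish of its top, origin 12 mm above that lid's.
- lid_medium: The second smallest of four round grey lids, 25 g: ribbed flange 48 mm across, 12 mm high (grip across it), over a tapered plug 6 mm deep (33 mm across at the top, 27 at its foot). Origin: centre of the plug's underside, flange 6 to 18 mm above it; z up. At the start on the second largest lid, plug in the dish of its top, origin 12 mm above that lid's.
- lid_large: The second largest of four round grey lids, 35 g: ribbed flange 58 mm across, 12 mm high (grip across it), over a tapered plug 6 mm deep (43 mm across at the top, 37 at its foot). Origin: centre of the plug's underside, flange 6 to 18 mm above it; z up. At the start on the largest lid, plug in the dish of its top, origin 12 mm above that lid's.
- lid_extra: The largest of four round grey lids, 45 g: ribbed flange 68 mm across, 12 mm high (grip across it), over a tapered plug 6 mm deep (53 mm across at the top, 47 at its foot). Origin: centre of the plug's underside, flange 6 to 18 mm above it; z up. At the start the bottom of the stack, on the bench.
- pot_small: The smallest of four open round pots, yellow with a dark grey rim, 36 mm high, rim 36 mm outside, mouth 28 mm inside; loose on the bench, about 40 g. Origin: centre of its underside, z up. The 38 mm lid fits it: plug in the mouth (2.5 mm play all round), flange flat on the rim; that lid's origin is then 30 mm above the pot's.
- pot_medium: The second smallest of four open round pots, yellow with a dark grey rim, 41 mm high, rim 46 mm outside, mouth 38 mm inside; loose on the bench, about 60 g. Origin: centre of its underside, z up. The 48 mm lid fits it: plug in the mouth (2.5 mm play all round), flange flat on the rim; that lid's origin is then 35 mm above the pot's.
- pot_large: The second largest of four open round pots, yellow with a dark grey rim, 46 mm high, rim 56 mm outside, mouth 48 mm inside; loose on the bench, about 80 g. Origin: centre of its underside, z up. The 58 mm lid fits it: plug in the mouth (2.5 mm play all round), flange flat on the rim; that lid's origin is then 40 mm above the pot's.
- pot_extra: The largest of four open round pots, yellow with a dark grey rim, 51 mm high, rim 66 mm outside, mouth 58 mm inside; loose on the bench, about 100 g. Origin: centre of its underside, z up. The 68 mm lid fits it: plug in the mouth (2.5 mm play all round), flange flat on the rim; that lid's origin is then 45 mm above the pot's.
- marker: Bystander: white and blue marker pen, 133 mm long along its y, 17 mm thick, lying on the bench between the pots. Origin: centre of its underside.  To the right of the work (y below -0.15 m) a fixed clamp fixture stands, its red handle up to 175 mm high: pass over it.
- counter: Bystander: grey round tally counter, 50 x 67 x 24 mm, lying on the bench at the far side. Origin: on its underside.
There are look-alikes about, which are no part of the job. Leave any orange, purple or yellow look-alike of the lid_medium alone.

How it is judged:
On the way, in this order (a step that is already met when the one before it is completed fails the run):
1. the smallest lid is seated on the smallest pot (z of lid_small in the frame of pot_small between 0.027 and 0.0325 m and horizontal distance between lid_small and pot_small below 0.006 m and angle between each of lid_small, pot_small's own z axis and vertical below 0.08 rad), for 0.2 s.
2. the second smallest lid is seated on the second smallest pot (z of lid_medium in the frame of pot_medium between 0.032 and 0.0375 m and horizontal distance between lid_medium and pot_medium below 0.006 m and angle between each of lid_medium, pot_medium's own z axis and vertical below 0.08 rad), for 0.2 s.
3. the second largest lid is seated on the second largest pot (z of lid_large in the frame of pot_large between 0.037 and 0.0425 m and horizontal distance between lid_large and pot_large below 0.006 m and angle between each of lid_large, pot_large's own z axis and vertical below 0.08 rad), for 0.2 s.
4. the largest lid is seated on the largest pot (z of lid_extra in the frame of pot_extra between 0.042 and 0.0475 m and horizontal distance between lid_extra and pot_extra below 0.006 m and angle between each of lid_extra, pot_extra's own z axis and vertical below 0.08 rad), for 0.2 s.
At the end, for the whole second after the job is handed in: Each lid sits on the pot of its size: within 6 mm of the pot's axis, its height within 3 mm of fully seated, lid and pot upright within 4.5 degrees, released and at rest, and every pot within 30 mm of where it stood (all of step 1 and all of step 2 and all of step 3 and all of step 4 and distance of each of pot_small, pot_medium, pot_large, pot_extra from where it was at the start of the episode below 0.03 m and linear speed of each of lid_small, pot_small, lid_medium, pot_medium, lid_large, pot_large, lid_extra, pot_extra below 0.02 m/s); the robot touches nothing.
It fails at once if a pot is tipped over (angle between any of pot_small, pot_medium, pot_large, pot_extra's own z axis and vertical above 0.5 rad).
It fails at once if the marker pen or the tally counter is pushed more than 25 mm from its place (distance of any of marker, counter from where it was at the start of the episode above 0.025 m).
It also fails if it takes over 112 s, if anything falls off the work surface, if the arm or the gripper's body presses on something with over 40 N, if the wrist force passes 120 N, or if a joint passes its speed limit or range.

ROBOT

A 6-joint arm with a two-finger parallel gripper is mounted at the origin on the work surface; the furniture and walls round the work are solid. World frame = base frame: x ahead of the robot, y to its left, z up, the work surface at z = 0. Lengths are in m, angles in rad, forces in N, time in s.
With the tool pointing down it reaches from about 0.4 to 0.825 m from the base axis. Payload 7 kg.
Tool frame: the origin (TCP) lies at the centre of the arm's flange, where the gripper is bolted on; the fingertips stand 178 mm ahead of it and the grasp point (between the pads) lies bot.grip_point_offset ahead of it (bot.grip_point_offset is the distance from the TCP to the grasp point, in m); z points along the fingers, y is the line along which they close (so a half turn about z gives the same grasp; the last joint's range is limited). The gripper opens to 88 mm and grips with 3 to 60 N. Pads are 19 mm wide; open, the fingers measure 130 mm over their backs; the gripper's body (78 mm by 193 mm) begins 47 mm behind the grasp point.
Start: joints at [-0.836, 0.359, 0.012, 0, -1.224, -0.288], TCP at [0.292, -0.609, 0.405] pointing down, gripper open.
Joint ranges: [-3.07, 3.07], [-1.43, 2.12], [-1.02, 1.25], [-3.03, 1.67], [-3.05, -0], [-3.03, 3.03]. Speed limits (rad/s): [2.39, 2.39, 3.01, 3.14, 3.14, 3.14].

INTERFACE

Orientations are given as a rotation vector (axis times angle).
In Python, from rig import bot, grab_frame, camera_info, hand_in, find_in, spot_point gives the robot as it stands.
- The arm moves only by the shell command python3 -m pendant 'ROWS' [FORCE]. ROWS is a JSON object whose one key "moves" holds a list of rows, each an object with "claw": the finger opening in mm, from 0 to 87.6; "xyz": the shift along the tool's x, y, z in units of 25 mm (1.0 is 25 mm), a list of three; "roll": the turn about the tool's z in units of 6 degrees (1.0 is 6 degrees). In form: {"moves": [{"claw": claw, "xyz": [tx, ty, tz], "roll": roll}, ...]}. A call has exactly 10 rows; each row shifts and turns the commanded pose from where the row before left it, along the tool's axes as they then stand; what a row does not reach is not made up. A row lasts 1/12 s, in which the tool goes at most 41.7 mm and 7.16 degrees, less where a joint would pass 70% of its speed; a pose out of reach is approached as far as the arm can. A call is refused whole if a number of a shift passes 1 or a number of a turn 1, either way. A call with a gripper value outside its range is refused whole. The fingers move at their own pace and stop on an object; FORCE is the grip in N (left out, the last holds). Time passes only in rows, so rows that do not move let the fingers close, or fill a call up. It gives the time, the measured TCP pose, the force, the opening and the grip force at its end, in the units of the state.
- bot.state(): the state, without advancing time (a new reading comes with each control period).
- grab_frame(name): name is "scene" or "top" or "wrist"; returns (picture, depth): 384x512x3 uint8, blue, green, red; 384x512 float32, m along the optical axis (not along the pixel's ray), 0 where there is no reading.
- camera_info(name): a dict with "fov_y" (degrees; the focal length in pixels is half the picture's height over the tangent of half this angle, whatever the lens; pixels are square), "cx", "cy" (the principal point, pixels), "R" (3x3) and "t" (3): a world point X has camera coordinates R X + t. Camera axes: x right, y down, z forward; pixel columns grow to the right and rows downward; lengths in m; the calibration is good to about 2 mm. The wrist camera is an equidistant fisheye: a pixel r from the principal point sees the ray r / f radians off the axis. A picture is of the moment at which its call begins: read the wrist's pose just before it. camera_info takes no time and is no camera call; for the wrist camera it gives the pose at the moment of the call.
- hand_in(): hands the job in; it is judged then, once.
Trained networks look in the newest picture that a camera, given by its name, has taken for a name from the list of things; names that differ only in an ending like _2 or _b are one class to them, and where a whole thing is asked for, a point or a joint stands for the part that bears it (a point fixed in the world has none). Each returns a list of dicts, best first, with "confidence" (0 to 1); they miss things now and then, are a little off and sometimes report something else, mostly with a low value. They report only what shows in the picture. A call takes as long as a camera call. They do not tell look-alikes from the thing itself.
- find_in(camera, label): "box" ([left, top, right, bottom] in pixels, round what is visible of it).
- spot_point(camera, label): "position" ([column, row] in pixels: a listed point, or the origin of a listed thing).
The state is a dict: "t": time; "qpos": joint angles; "qvel": joint speeds; "joint_efforts": joint torques, N m; "position": TCP position; "ee_rot": TCP orientation; "contact_force": force on the tool from outside, world axes, zero at the start; "ft_torque": the same for the moment, N m; "opening": opening from 0.0 (shut) to 1.0 (fully open); "grip_force": force on a finger pad.
Only numpy, scipy, OpenCV 4.12 (cv2) and the standard library are available. Lean on these libraries where they do the work, as an engineer would, in place of code of your own. Each camera call takes 0.05 s, during which the arm holds its last target. There are 200 camera calls.

## Working session

There is one attempt and no reset: what is moved stays moved. The work goes in short steps, Python scripts to look and compute and a shell command to move; the robot and the scene stay as the last step left them, time stands still between calls to the robot, and variables do not carry over. Pictures are saved under pics/ and viewed, at most 14 in all, crops included, and the job is handed in when it is done.

```bash
mkdir -p pics; ls; python3 - <<'E'
from rig import *
import cv2
for n in("scene","top"):
    p,d=grab_frame(n); cv2.imwrite(f"pics/{n}0.png",p)
    c=camera_info(n); print(n,c)
s=bot.state();print(s,bot.grip_point_offset)
for n in("top",):
  for l in("lid_small","lid_medium","lid_large","lid_extra","pot_small","pot_medium","pot_large","pot_extra","marker","counter"):
    print(l,[(round(r["confidence"],2),[round(v) for v in r["position"]]) for r in spot_point(n,l)][:4])
E
```

```text
pics
scene {'fov_y': 46.8860351427178, 'cx': 256.4920393109143, 'cy': 193.11891589777431, 'R': array([[ 6.89734772e-01, -7.24062110e-01,  6.69964303e-05],
       [-3.77302955e-01, -3.59494225e-01, -8.53467271e-01],
       [ 6.17987398e-01,  5.88640776e-01, -5.21146441e-01]]), 't': array([-0.31027903,  0.2460563 ,  0.67657751])}
top {'fov_y': 52.52407597231763, 'cx': 254.2896461425638, 'cy': 189.44783404426087, 'R': array([[ 0.01526457, -0.99974879, -0.01641208],
       [-0.9987617 , -0.01446809, -0.04759976],
       [ 0.04735035,  0.01711834, -0.99873165]]), 't': array([0.06525931, 0.50209877, 0.8982257 ])}
{'t': 0.1, 'qpos': array([-8.35922453e-01,  3.59323445e-01,  1.11633145e-02, -2.89678074e-04,
       -1.22410553e+00, -2.88101303e-01]), 'qvel': array([-0.00168566, -0.00025437,  0.00202087,  0.00152247,  0.00081372,
       -0.00048127]), 'joint_efforts': array([-1.03068956e-03, -5.84162271e+01,  2.93751866e+01,  7.01559573e+00,
        1.01776875e-02, -6.05067135e-05]), 'position': array([ 0.29156342, -0.60859775,  0.40381987]), 'ee_rot': array([ 6.95708611e-01, -3.06309691e+00, -2.22170608e-03]), 'contact_force': array([0.27724347, 0.73698715, 0.20107517]), 'ft_torque': array([ 0.03635119, -0.02487448,  0.01694912]), 'grip_force': 0.0, 'opening': 1.003007108103795} 0.1593
lid_small [(0.8, [332, 209])]
lid_medium [(0.81, [296, 254]), (0.75, [233, 259]), (0.57, [338, 248]), (0.53, [329, 212])]
lid_large [(0.55, [328, 210])]
lid_extra [(0.73, [325, 212])]
pot_small [(0.76, [301, 142]), (0.33, [200, 136])]
pot_medium [(0.9, [200, 137])]
pot_large [(0.56, [248, 214])]
pot_extra [(0.57, [190, 212])]
marker [(0.66, [256, 173])]
counter [(0.84, [251, 112])]
```

View pics/top0.png

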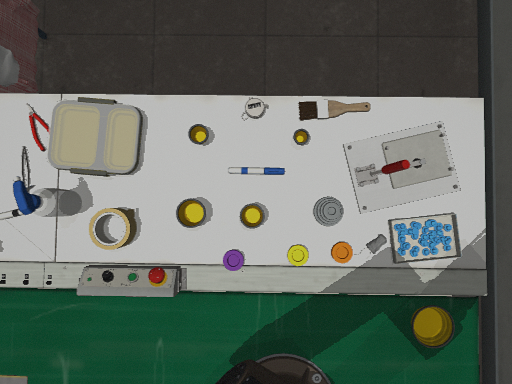

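View pics/scene0.png

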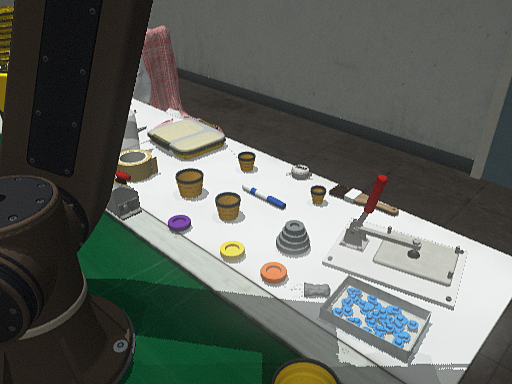

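The top view shows the grey stack at about (328,211). The look-alike lids are purple (233,260), yellow (298,254) and orange (341,252), each alone and coloured, so the grey stack is the one meant. The pots are at (301,137), (199,134), (252,215) and (191,212), smallest to largest, with the marker at (256,171) and the counter at (255,108). Next I'll measure from depth.

```bash
cat > h.py <<'E'
import numpy as np,cv2
from rig import *
from scipy.optimize import least_squares
from scipy.spatial.transform import Rotation as Ro
def cloud(n):
    p,d=grab_frame(n); c=camera_info(n); f=192/np.tan(np.radians(c["fov_y"])/2)
    v,u=np.mgrid[:384,:512]; x=(u-c["cx"])/f; y=(v-c["cy"])/f
    if n=="wrist":
        r=np.hypot(x,y)+1e-9; k=np.tan(r)/r; x=x*k;y=y*k
    P=(np.stack([x*d,y*d,d],-1)-c["t"])@c["R"]; P[d==0]=np.nan
    return p,P,c
def circ(pts,r):
    "centre of annulus outer edge: fit hull to radius r"
    h=cv2.convexHull(pts.astype(np.float32))[:,0]
    s=least_squares(lambda q:np.hypot(h[:,0]-q[0],h[:,1]-q[1])-q[2],[*h.mean(0),r],loss="soft_l1",f_scale=.001)
    return s.x
def tool():
    s=bot.state(); return s["position"],Ro.from_rotvec(s["ee_rot"]).as_matrix()
E
python3 - <<'E'
from h import *
p,P,c=cloud("top")
for n,(u,v),z,r,w in [("ps",(301,137),.036,.018,13),("pm",(199,134),.041,.023,15),("pl",(252,215),.046,.028,17),("pe",(191,212),.051,.033,20),("stack_s",(328,211),.054,.019,20),("stack_m",(328,211),.042,.024,20),("stack_l",(328,211),.030,.029,20),("stack_e",(328,211),.018,.034,20)]:
    q=P[v-w:v+w,u-w:u+w].reshape(-1,3); m=abs(q[:,2]-z)<.005; q=q[m]
    print(n,len(q),np.round(circ(q[:,:2],r)*1000,1),"z",np.round(np.nanmedian(q[:,2])*1000,1))
# height map around stack / clamp, mm
for v in range(120,265,8): print(v,np.round(np.nan_to_num(P[v,280:440:8])[:,2]*1000).astype(int))
for uv in((280,211),(400,211),(440,211),(328,130),(328,260),(256,171),(255,108)): print(uv,np.round(P[uv[1],uv[0]],3))
cv2.imwrite("pics/crop1.png",cv2.resize(p[90:280,170:370],None,fx=3,fy=3,interpolation=cv2.INTER_CUBIC))
E
```

```text
ps 81 [623.7 -33.   17.5] z 35.3
pm 114 [626.1 203.3  22.8] z 40.3
pl 132 [440.3  76.8  27.5] z 45.3
pe 167 [444.6 214.5  32.7] z 50.2
stack_s 194 [ 454.8 -100.1   18.9] z 53.4
stack_m 153 [ 454.6 -100.2   23.8] z 41.8
stack_l 150 [ 454.2 -100.    28.8] z 29.6
stack_e 158 [453.4 -99.3  33.5] z 17.6
120 [ 0  1 -1 -2  1 -2  0  0  0  2  1 -1 -1  0  1 -2  1 -2 -3 -1]
128 [-3 -4 -3 -3 -1  0 -1  0 -2  1 -1 -1 -2 -1  0 -2 -1  8  7  8]
136 [ 0 -1 14 12  0 -4 -3 -1  0 -2 -1  2  7  8  9  9 10 24 22 23]
144 [-2 -3  3 -1  0  0 -2  2 10  9 12 11  7 24 22 21 18 21 21 19]
152 [ 1  0  0  1  1 -1  0 -1 -2 11 11  9 11 18 22 23 20 19 21 22]
160 [-1 -1  1  2 -1  1  1  0  1  7  9  8  9 10 24 22 22 30 60 23]
168 [ 12  -1   1  -1   0  -3  -4  -3   0   9  12  56   9 107 137 160 166  19
  21  23]
176 [ 0  0  0  2  2 -2 -1 -1 -1 10 12 11 16  9 21 20 23 22 22 18]
184 [ 1 -1  0 -1 -2 -2 -3 -2  1 -2 17 14 11 15 18 25 18  9 10  7]
192 [-3 -3  0  0  0  1  0 -2 -2  0  6  9  9 11  6  9  9  8 11 11]
200 [-3  0  0  1  0 18 31 28 -2  2  8  7  9 10  9 10  8  8 -1  2]
208 [ 0  0 -1  0  2 36 56 55 -3  1  7 10  9  1  0 -1 -2 -3  0 -2]
216 [ 0 -1 -2 -2 -2 26 54 55  0 -3  0  3 -1 -1  2 -1 -1  2  8 27]
224 [ 2 -1  0  1  0 -1 18  0 -3  4  4  1 -4 -1 24 10  6 18  4 17]
232 [-2  0  2 -1  2 -1 -1 -1  0  0 -2  0  0 -1 19  7  9 10  9 14]
240 [-1 -1  2  0 -1  0 -1  0  0 -1 -2  2 15 15 13 10  4  4 16 15]
248 [-1 -2 18 16  0  2  2 16 13 -2 -1 12 16 -1  8  4  9 14  5  6]
256 [-1 18 12 15 -4  0 -3 19 13 -1  0 -1 -2 -3  0  4  5  9  1  3]
264 [ 0  0 18 -2 -1 -2  1 -2  0  1  0 -3 -1  2 -2 -1  0  1  0 -2]
(280, 211) [ 0.452  0.011 -0.   ]
(400, 211) [ 0.456 -0.271 -0.001]
(440, 211) [ 0.457 -0.364 -0.001]
(328, 130) [ 0.646 -0.101 -0.001]
(328, 260) [ 0.338 -0.103 -0.002]
(256, 171) [0.544 0.069 0.016]
(255, 108) [0.69  0.074 0.027]
```

View pics/crop1.png

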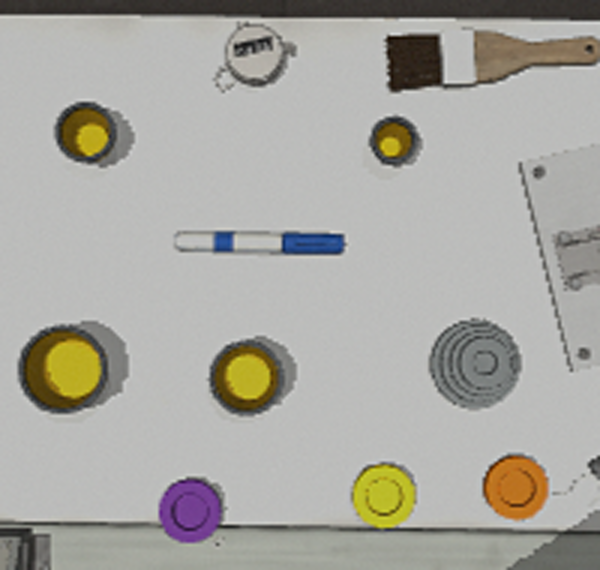

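The crop confirms the four nested grey lids at about (475,363) in the crop as the stack, with the coloured look-alikes standing apart. Fitted radii and heights match the given sizes. Fingers closing along yaw 160° will clear the orange lid and the clamp plate, so I'll turn the tool first.

```bash
cat >> h.py <<'E'
def go(x,y,ztip=None):
    "shift to target in tool units; ztip = height of fingertips"
    p,R=tool(); z=p[2] if ztip is None else ztip+.178
    d=R.T@(np.array([x,y,z])-p)/.025
    print("pos",np.round(p,4),"yaw y",round(np.degrees(np.arctan2(R[1,1],R[0,1])),2),"tz",np.round(R[:,2],3),"units",np.round(d,2))
E
R='{"claw":87.6,"xyz":[0,0,0],"roll":-0.74}'
python3 -m pendant '{"moves":[{"claw":87.6,"xyz":[0,0,0],"roll":-0.74},{"claw":87.6,"xyz":[0,0,0],"roll":-0.74},{"claw":87.6,"xyz":[0,0,0],"roll":-0.74},{"claw":87.6,"xyz":[0,0,0],"roll":-0.74},{"claw":87.6,"xyz":[0,0,0],"roll":-0.74},{"claw":87.6,"xyz":[0,0,0],"roll":-0.74},{"claw":87.6,"xyz":[0,0,0],"roll":-0.74},{"claw":87.6,"xyz":[0,0,0],"roll":-0.74},{"claw":87.6,"xyz":[0,0,0],"roll":-0.74},{"claw":87.6,"xyz":[0,0,0],"roll":-0.74}]}' 10
python3 -c "
from h import *
go(.4545,-.1,.226)"
```

```text
t: 1.48
position: [0.2916, -0.6087, 0.4047]
ee_rot: [-1.807, 2.57, 0.0]
contact_force: [0.5, -0.3, 0.1]
opening: 0.997
grip_force: 0.0
pos [ 0.2916 -0.6087  0.4047] yaw y 160.22 tz [-0.  0. -1.] units [-21.35   0.76   0.03]
```

```bash

python3 -m pendant '{"moves":[{"claw":56,"xyz":[-1,0.08,0],"roll":0},{"claw":56,"xyz":[-1,0.08,0],"roll":0},{"claw":56,"xyz":[-1,0.08,0],"roll":0},{"claw":56,"xyz":[-1,0.08,0],"roll":0},{"claw":56,"xyz":[-1,0.08,0],"roll":0},{"claw":56,"xyz":[-1,0.08,0],"roll":0},{"claw":56,"xyz":[-1,0.08,0],"roll":0},{"claw":56,"xyz":[-1,0.08,0],"roll":0},{"claw":56,"xyz":[-1,0.08,0],"roll":0},{"claw":56,"xyz":[-1,0.08,0],"roll":0}]}' >/dev/null
python3 -m pendant '{"moves":[{"claw":56,"xyz":[-1,0,0],"roll":0},{"claw":56,"xyz":[-1,0,0],"roll":0},{"claw":56,"xyz":[-1,0,0],"roll":0},{"claw":56,"xyz":[-1,0,0],"roll":0},{"claw":56,"xyz":[-1,0,0],"roll":0},{"claw":56,"xyz":[-1,0,0],"roll":0},{"claw":56,"xyz":[-1,0,0],"roll":0},{"claw":56,"xyz":[-1,0,0],"roll":0},{"claw":56,"xyz":[-1,0,0],"roll":0},{"claw":56,"xyz":[-1,0,0],"roll":0}]}' >/dev/null
python3 -m pendant '{"moves":[{"claw":56,"xyz":[-0.6,0,0],"roll":0},{"claw":56,"xyz":[-0.5,0,0],"roll":0},{"claw":56,"xyz":[-0.25,0,0],"roll":0},{"claw":56,"xyz":[0,0,0.8],"roll":0},{"claw":56,"xyz":[0,0,0.8],"roll":0},{"claw":56,"xyz":[0,0,0.8],"roll":0},{"claw":56,"xyz":[0,0,0.6],"roll":0},{"claw":56,"xyz":[0,0,0.4],"roll":0},{"claw":56,"xyz":[0,0,0],"roll":0},{"claw":56,"xyz":[0,0,0],"roll":0}]}'
python3 - <<'E'
from h import *
p,P,c=cloud("wrist"); go(.4545,-.1,.0445)
cv2.imwrite("pics/w1.png",p)
print("wrist cam pos",-c["R"].T@c["t"], spot_point("wrist","lid_small")[:2])
for n,z,r in(("s",.054,.019),("m",.042,.024),("l",.030,.029),("e",.018,.034)):
    m=(abs(P[...,2]-z)<.004)&(np.hypot(P[...,0]-.4545,P[...,1]+.1)<r+.006)
    if m.sum()>20: print(n,m.sum(),np.round(circ(P[m][:,:2],r)*1000,1))
E
```

```text
t: 3.98
position: [0.4553, -0.1006, 0.3196]
ee_rot: [1.801, -2.573, -0.0]
contact_force: [-0.2, 0.9, 0.2]
opening: 0.643
grip_force: 0.0
pos [ 0.4556 -0.1005  0.3202] yaw y 160.0 tz [ 0. -0. -1.] units [-0.01  0.05  3.91]
wrist cam pos [ 0.43190138 -0.16640319  0.29972715] [{'position': [260.0, 193.2], 'confidence': 0.65}]
s 1207 [ 455.6 -100.    19.1]
m 638 [ 455.3 -100.5   24. ]
l 710 [ 455.  -100.3   29.1]
e 729 [454.1 -99.5  34.1]
```

View pics/w1.png

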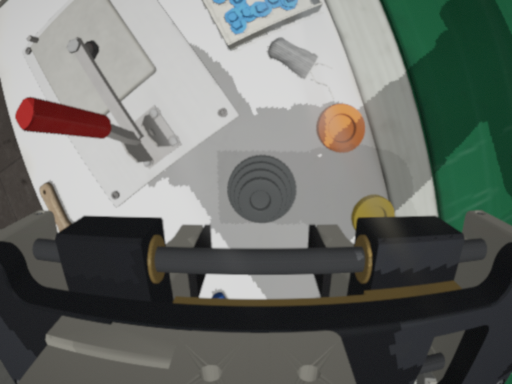

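The wrist view shows the stack at (262,188) centred between the fingers, with the orange lid (341,128) clear. Both cameras agree within about 1 mm. I'll descend, grip and lift the small lid.

```bash

python3 -m pendant '{"moves":[{"claw":56,"xyz":[0,0,0.8],"roll":0},{"claw":56,"xyz":[0,0,0.8],"roll":0},{"claw":56,"xyz":[0,0,0.8],"roll":0},{"claw":56,"xyz":[0,0,0.6],"roll":0},{"claw":56,"xyz":[0,0,0.5],"roll":0},{"claw":56,"xyz":[0,0,0.4],"roll":0},{"claw":56,"xyz":[0,0,0],"roll":0},{"claw":34,"xyz":[0,0,0],"roll":0},{"claw":34,"xyz":[0,0,0],"roll":0},{"claw":34,"xyz":[0,0,0],"roll":0}]}' 10
python3 -m pendant '{"moves":[{"claw":34,"xyz":[0,0,0],"roll":0},{"claw":34,"xyz":[0,0,0],"roll":0},{"claw":34,"xyz":[0,0,0],"roll":0},{"claw":34,"xyz":[0,0,-0.2],"roll":0},{"claw":34,"xyz":[0,0,-0.3],"roll":0},{"claw":34,"xyz":[0,0,-0.5],"roll":0},{"claw":34,"xyz":[0,0,-0.7],"roll":0},{"claw":34,"xyz":[0,0,-0.7],"roll":0},{"claw":34,"xyz":[0,0,-0.2],"roll":0},{"claw":34,"xyz":[0,0,0],"roll":0}]}' 10
python3 - <<'E'
from h import *
go(.6240,-.0330,.110)
E
```

```text
t: 4.92
position: [0.4559, -0.1003, 0.2232]
ee_rot: [-1.801, 2.572, -0.001]
contact_force: [-0.3, -0.2, -0.9]
opening: 0.473
grip_force: 0.0
t: 5.75
position: [0.4558, -0.1003, 0.289]
ee_rot: [-1.8, 2.571, -0.002]
contact_force: [-0.7, 0.5, -0.4]
opening: 0.425
grip_force: 10.0
pos [ 0.4558 -0.1003  0.289 ] yaw y 160.01 tz [ 0.004  0.001 -1.   ] units [-4.83 -5.4   0.06]
```

```bash

python3 -m pendant '{"moves":[{"claw":34,"xyz":[-0.3,-0.34,0],"roll":0},{"claw":34,"xyz":[-0.7,-0.78,0],"roll":0},{"claw":34,"xyz":[-0.7,-0.78,0],"roll":0},{"claw":34,"xyz":[-0.7,-0.78,0],"roll":0},{"claw":34,"xyz":[-0.7,-0.78,0],"roll":0},{"claw":34,"xyz":[-0.7,-0.78,0],"roll":0},{"claw":34,"xyz":[-0.6,-0.7,0],"roll":0},{"claw":34,"xyz":[-0.43,-0.48,0],"roll":0},{"claw":34,"xyz":[0,0,0],"roll":0},{"claw":34,"xyz":[0,0,0],"roll":0}]}'
cat >> h.py <<'E'
def pot(x,y,h,r,lid=None,save=None):
    p,P,c=cloud("wrist")
    m=(abs(P[...,2]-h)<.004)&(np.hypot(P[...,0]-x,P[...,1]-y)<r+.008)
    print("pot",m.sum(),np.round(circ(P[m][:,:2],r)*1000,1) if m.sum()>15 else "")
    if lid:
        t=bot.state()["position"]; zl=t[2]-.178+lid[1]   # flange top height
        for k in(-.004,-.002,0,.002):
            m=(abs(P[...,2]-zl-k)<.0025)&(np.hypot(P[...,0]-t[0],P[...,1]-t[1])<lid[0]+.006)
            if m.sum()>15: print("lid",k,m.sum(),np.round(circ(P[m][:,:2],lid[0])*1000,1))
    if save: cv2.imwrite(save,p)
E
python3 - <<'E'
from h import *
pot(.6244,-.033,.036,.018,(.019,.009),"pics/w2.png"); go(.6244,-.0331,.0392)
E
```

```text
t: 6.58
position: [0.6245, -0.0327, 0.2851]
ee_rot: [1.801, -2.571, -0.002]
contact_force: [-0.9, 0.2, -0.9]
opening: 0.424
grip_force: 10.0
pot 426 [623.8 -33.6  17.8]
lid -0.004 497 [624.8 -34.1  19.6]
lid -0.002 1615 [623.5 -33.8  19.5]
lid 0 1529 [623.6 -33.7  19.3]
lid 0.002 503 [623.4 -34.4  19.2]
pos [ 0.6238 -0.0331  0.2855] yaw y 159.99 tz [-0.003 -0.    -1.   ] units [-0.01 -0.03  2.73]
```

View pics/w2.png

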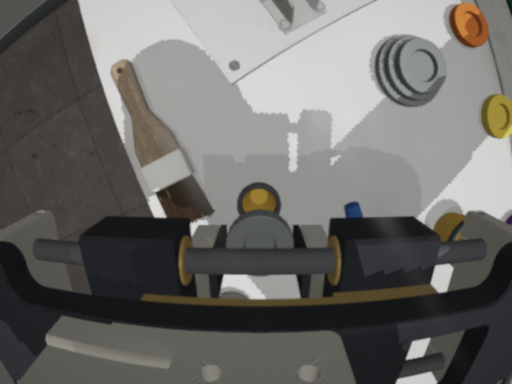

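The small lid is held level at (260,235), concentric with the pot at (259,203) to within about 0.3 mm. I'll lower, release and rise.

```bash

python3 -m pendant '{"moves":[{"claw":34,"xyz":[0,0,0.6],"roll":0},{"claw":34,"xyz":[0,0,0.6],"roll":0},{"claw":34,"xyz":[0,0,0.5],"roll":0},{"claw":34,"xyz":[0,0,0.3],"roll":0},{"claw":34,"xyz":[0,0,0.2],"roll":0},{"claw":34,"xyz":[0,0,0.2],"roll":0},{"claw":34,"xyz":[0,0,0.15],"roll":0},{"claw":34,"xyz":[0,0,0.15],"roll":0},{"claw":34,"xyz":[0,0,0],"roll":0},{"claw":34,"xyz":[0,0,0],"roll":0}]}'
python3 -m pendant '{"moves":[{"claw":44,"xyz":[0,0,0],"roll":0},{"claw":54,"xyz":[0,0,0],"roll":0},{"claw":60,"xyz":[0,0,0],"roll":0},{"claw":60,"xyz":[0,0,0],"roll":0},{"claw":60,"xyz":[0,0,-0.3],"roll":0},{"claw":60,"xyz":[0,0,-0.7],"roll":0},{"claw":60,"xyz":[0,0,-0.8],"roll":0},{"claw":60,"xyz":[0,0,-0.8],"roll":0},{"claw":60,"xyz":[0,0,-0.2],"roll":0},{"claw":60,"xyz":[0,0,0],"roll":0}]}'
python3 - <<'E'
from h import *
p,P,c=cloud("wrist"); cv2.imwrite("pics/w3.png",p[100:330,130:400])
d=np.hypot(P[...,0]-.6238,P[...,1]+.0335)
for z,r in((.048,.019),(.046,.019)):
    m=(abs(P[...,2]-z)<.003)&(d<.028); print(m.sum(),np.round(circ(P[m][:,:2],r)*1000,1),np.round(np.median(P[m][:,2])*1000,1))
go(.4554,-.1003,.110)
E
```

```text
t: 7.47
position: [0.6241, -0.0332, 0.2198]
ee_rot: [-1.802, 2.573, -0.0]
contact_force: [-0.8, 0.3, 0.6]
opening: 0.424
grip_force: 10.0
t: 8.3
position: [0.6246, -0.0331, 0.2923]
ee_rot: [-1.8, 2.57, -0.003]
contact_force: [0.5, 0.5, -0.1]
opening: 0.686
grip_force: 0.0
1155 [622.9 -33.5  18.7] 45.8
1400 [623.1 -33.3  19.2] 45.7
pos [ 0.6241 -0.0332  0.2907] yaw y 159.99 tz [ 0.002  0.001 -1.   ] units [4.83 5.42 0.09]
```

View pics/w3.png

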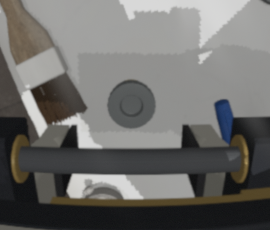

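The small lid shows on its pot at crop (132,104). I'll check height and tilt, then go back to the stack for the medium lid.

```bash

cat >> h.py <<'E'
def seat(cam,x,y,r,top):
    p,P,c=cloud(cam); d=np.hypot(P[...,0]-x,P[...,1]-y)
    m=(d<r+.005)&(abs(P[...,2]-top)<.006); h=circ(P[m][:,:2],r); cx,cy=h[:2]
    d=np.hypot(P[...,0]-cx,P[...,1]-cy); q=P[(d<r-.0015)&(d>r-.005)]; q=q[abs(q[:,2]-top)<.01]
    A=np.c_[q[:,:2]-[cx,cy],np.ones(len(q))]; a=np.linalg.lstsq(A,q[:,2],rcond=None)[0]
    d2=np.hypot(P[...,0]-cx,P[...,1]-cy); b=P[(d2>r+.012)&(d2<r+.03)][:,2]; b=b[abs(b)<.008]
    print("seat",cam,np.round(h*1000,1),"ringz",round(a[2]*1000,1),"of",top*1000,"tilt",np.round(a[:2],3),"bench",np.round(np.median(b)*1000,1),len(q))
E
python3 -c "
from h import *
seat('wrist',.6238,-.0335,.019,.048)"
python3 -m pendant '{"moves":[{"claw":66,"xyz":[0.3,0.34,0],"roll":0},{"claw":66,"xyz":[0.7,0.78,0],"roll":0},{"claw":66,"xyz":[0.7,0.78,0],"roll":0},{"claw":66,"xyz":[0.7,0.78,0],"roll":0},{"claw":66,"xyz":[0.7,0.78,0],"roll":0},{"claw":66,"xyz":[0.7,0.78,0],"roll":0},{"claw":66,"xyz":[0.6,0.7,0],"roll":0},{"claw":66,"xyz":[0.43,0.48,0],"roll":0},{"claw":66,"xyz":[0,0,0],"roll":0},{"claw":66,"xyz":[0,0,0],"roll":0}]}'
python3 - <<'E'
from h import *
seat('top',.6238,-.0335,.019,.048)
seat('wrist',.4554,-.1003,.024,.042)
go(.4554,-.1003,.0325)
E
```

```text
seat wrist [623.2 -33.6  19.1] ringz 46.3 of 48.0 tilt [-0.    -0.002] bench -1.9 534
t: 9.23
position: [0.4541, -0.1008, 0.2892]
ee_rot: [1.801, -2.573, -0.001]
contact_force: [0.3, -0.0, -0.4]
opening: 0.752
grip_force: 0.0
seat top [623.7 -33.5  18.8] ringz 47.2 of 48.0 tilt [0.016 0.017] bench -0.7 66
seat wrist [ 455.2 -100.2   24.3] ringz 41.4 of 42.0 tilt [-0.001  0.002] bench -0.7 678
pos [ 0.4556 -0.1003  0.2894] yaw y 160.0 tz [-0. -0. -1.] units [0.   0.01 3.16]
```

The small lid is seated: ring 48 mm above the bench, no tilt. Now the medium lid.

```bash

python3 -m pendant '{"moves":[{"claw":66,"xyz":[0,0,0.6],"roll":0},{"claw":66,"xyz":[0,0,0.8],"roll":0},{"claw":66,"xyz":[0,0,0.7],"roll":0},{"claw":66,"xyz":[0,0,0.5],"roll":0},{"claw":66,"xyz":[0,0,0.36],"roll":0},{"claw":66,"xyz":[0,0,0.2],"roll":0},{"claw":66,"xyz":[0,0,0],"roll":0},{"claw":44,"xyz":[0,0,0],"roll":0},{"claw":44,"xyz":[0,0,0],"roll":0},{"claw":44,"xyz":[0,0,0],"roll":0}]}' 10
python3 -m pendant '{"moves":[{"claw":44,"xyz":[0,0,0],"roll":0},{"claw":44,"xyz":[0,0,0],"roll":0},{"claw":44,"xyz":[0,0,0],"roll":0},{"claw":44,"xyz":[0,0,-0.2],"roll":0},{"claw":44,"xyz":[0,0,-0.3],"roll":0},{"claw":44,"xyz":[0,0,-0.6],"roll":0},{"claw":44,"xyz":[0,0,-0.8],"roll":0},{"claw":44,"xyz":[0,0,-0.8],"roll":0},{"claw":44,"xyz":[0,0,-0.4],"roll":0},{"claw":44,"xyz":[0,0,0],"roll":0}]}' 10
python3 -m pendant '{"moves":[{"claw":44,"xyz":[-0.4,-0.08,0],"roll":0},{"claw":44,"xyz":[-0.7,-0.12,0],"roll":0},{"claw":44,"xyz":[-0.9,-0.15,0],"roll":0},{"claw":44,"xyz":[-1,-0.15,0],"roll":0},{"claw":44,"xyz":[-1,-0.15,0],"roll":0},{"claw":44,"xyz":[-1,-0.15,0],"roll":0},{"claw":44,"xyz":[-1,-0.15,0],"roll":0},{"claw":44,"xyz":[-1,-0.15,0],"roll":0},{"claw":44,"xyz":[-1,-0.15,0],"roll":0},{"claw":44,"xyz":[-1,-0.15,0],"roll":0}]}' 
python3 - <<'E'
from h import *
go(.6263,.2030,.110)
E
```

```text
t: 10.17
position: [0.4557, -0.1003, 0.2113]
ee_rot: [-1.801, 2.572, -0.001]
contact_force: [-0.5, -0.1, 0.4]
opening: 0.585
grip_force: 0.0
t: 11.0
position: [0.4561, -0.1003, 0.2912]
ee_rot: [-1.8, 2.57, -0.004]
contact_force: [0.2, 0.1, -0.5]
opening: 0.539
grip_force: 10.0
t: 11.83
position: [0.5654, 0.1007, 0.2871]
ee_rot: [1.801, -2.572, -0.001]
contact_force: [0.9, 0.3, 0.5]
opening: 0.539
grip_force: 10.0
pos [0.5654 0.1007 0.2871] yaw y 160.0 tz [-0.002 -0.001 -1.   ] units [-4.68 -0.89 -0.04]
```

```bash

python3 -m pendant '{"moves":[{"claw":44,"xyz":[-1,-0.15,0],"roll":0},{"claw":44,"xyz":[-1,-0.15,0],"roll":0},{"claw":44,"xyz":[-1,-0.15,0],"roll":0},{"claw":44,"xyz":[-0.8,-0.15,0],"roll":0},{"claw":44,"xyz":[-0.6,-0.15,0],"roll":0},{"claw":44,"xyz":[-0.32,-0.14,0],"roll":0},{"claw":44,"xyz":[0,0,0],"roll":0},{"claw":44,"xyz":[0,0,0],"roll":0},{"claw":44,"xyz":[0,0,0],"roll":0},{"claw":44,"xyz":[0,0,0],"roll":0}]}' 
python3 - <<'E'
from h import *
pot(.6263,.2030,.041,.023,(.024,.009)); go(.6263,.2030,.0445)
E
```

```text
t: 12.67
position: [0.6261, 0.2016, 0.2881]
ee_rot: [1.801, -2.574, -0.0]
contact_force: [0.1, 0.7, -0.7]
opening: 0.537
grip_force: 10.0
pot 429 [627.1 203.2  22.7]
lid -0.004 892 [626.  200.9  24.4]
lid -0.002 2467 [626.  200.9  24.3]
lid 0 2352 [625.7 200.9  24.5]
lid 0.002 487 [625.8 200.6  23.8]
pos [0.6261 0.2016 0.2883] yaw y 159.96 tz [-0. -0. -1.] units [-0.05  0.01  2.63]
```

```bash

python3 -m pendant '{"moves":[{"claw":44,"xyz":[-0.09,0,0.5],"roll":0},{"claw":44,"xyz":[0,0,0.6],"roll":0},{"claw":44,"xyz":[0,0,0.5],"roll":0},{"claw":44,"xyz":[0,0,0.3],"roll":0},{"claw":44,"xyz":[0,0,0.2],"roll":0},{"claw":44,"xyz":[0,0,0.2],"roll":0},{"claw":44,"xyz":[0,0,0.2],"roll":0},{"claw":44,"xyz":[0,0,0.12],"roll":0},{"claw":44,"xyz":[0,0,0],"roll":0},{"claw":44,"xyz":[0,0,0],"roll":0}]}'
python3 -m pendant '{"moves":[{"claw":54,"xyz":[0,0,0],"roll":0},{"claw":62,"xyz":[0,0,0],"roll":0},{"claw":70,"xyz":[0,0,0],"roll":0},{"claw":70,"xyz":[0,0,0],"roll":0},{"claw":70,"xyz":[0,0,-0.3],"roll":0},{"claw":70,"xyz":[0,0,-0.7],"roll":0},{"claw":70,"xyz":[0,0,-0.8],"roll":0},{"claw":70,"xyz":[0,0,-0.7],"roll":0},{"claw":70,"xyz":[0,0,-0.2],"roll":0},{"claw":70,"xyz":[0,0,0],"roll":0}]}'
python3 - <<'E'
from h import *
seat('wrist',.6265,.203,.024,.053)
go(.4554,-.1003,.110)
E
```

```text
t: 13.55
position: [0.6274, 0.2046, 0.2229]
ee_rot: [-1.802, 2.573, -0.0]
contact_force: [-0.4, -0.7, 0.6]
opening: 0.54
grip_force: 10.0
t: 14.38
position: [0.6277, 0.2048, 0.2926]
ee_rot: [-1.8, 2.57, -0.0]
contact_force: [-0.4, -0.0, -0.2]
opening: 0.801
grip_force: 0.0
seat wrist [626.3 203.6  24.2] ringz 50.7 of 53.0 tilt [-0.002  0.   ] bench -2.3 720
pos [0.6273 0.2046 0.291 ] yaw y 159.99 tz [ 0.001  0.001 -1.   ] units [13.81  2.29  0.1 ]
```

The medium lid is seated: 53 mm above the bench, level. Back to the stack for the large lid.

```bash

python3 -m pendant '{"moves":[{"claw":74,"xyz":[0.4,0.08,0],"roll":0},{"claw":74,"xyz":[0.7,0.12,0],"roll":0},{"claw":74,"xyz":[0.9,0.15,0],"roll":0},{"claw":74,"xyz":[1,0.15,0],"roll":0},{"claw":74,"xyz":[1,0.15,0],"roll":0},{"claw":74,"xyz":[1,0.15,0],"roll":0},{"claw":74,"xyz":[1,0.15,0],"roll":0},{"claw":74,"xyz":[1,0.15,0],"roll":0},{"claw":74,"xyz":[1,0.15,0],"roll":0},{"claw":74,"xyz":[1,0.15,0],"roll":0}]}' >/dev/null
python3 -m pendant '{"moves":[{"claw":74,"xyz":[1,0.15,0],"roll":0},{"claw":74,"xyz":[1,0.15,0],"roll":0},{"claw":74,"xyz":[1,0.15,0],"roll":0},{"claw":74,"xyz":[0.8,0.15,0],"roll":0},{"claw":74,"xyz":[0.6,0.15,0],"roll":0},{"claw":74,"xyz":[0.4,0.14,0],"roll":0},{"claw":74,"xyz":[0,0,0],"roll":0},{"claw":74,"xyz":[0,0,0],"roll":0},{"claw":74,"xyz":[0,0,0],"roll":0},{"claw":74,"xyz":[0,0,0],"roll":0}]}' 
python3 - <<'E'
from h import *
seat('top',.6263,.2033,.024,.053)
seat('wrist',.4554,-.1003,.029,.030)
go(.4554,-.1003,.0205)
E
```

```text
t: 16.1
position: [0.456, -0.0995, 0.2901]
ee_rot: [-1.803, 2.573, -0.0]
contact_force: [-0.2, -0.3, 0.9]
opening: 0.842
grip_force: 0.0
seat top [626.2 203.8  23.8] ringz 52.8 of 53.0 tilt [0.016 0.004] bench -0.5 91
seat wrist [ 454.3 -100.4   29.1] ringz 29.3 of 30.0 tilt [0.001 0.001] bench -0.7 748
pos [ 0.4559 -0.0995  0.2901] yaw y 160.05 tz [-0.  0. -1.] units [0.04 0.01 3.66]
```

```bash

python3 -m pendant '{"moves":[{"claw":74,"xyz":[0.05,0.04,0.6],"roll":0},{"claw":74,"xyz":[0,0,0.8],"roll":0},{"claw":74,"xyz":[0,0,0.8],"roll":0},{"claw":74,"xyz":[0,0,0.7],"roll":0},{"claw":74,"xyz":[0,0,0.5],"roll":0},{"claw":74,"xyz":[0,0,0.26],"roll":0},{"claw":74,"xyz":[0,0,0],"roll":0},{"claw":54,"xyz":[0,0,0],"roll":0},{"claw":54,"xyz":[0,0,0],"roll":0},{"claw":54,"xyz":[0,0,0],"roll":0}]}' 10
python3 -m pendant '{"moves":[{"claw":54,"xyz":[0,0,0],"roll":0},{"claw":54,"xyz":[0,0,0],"roll":0},{"claw":54,"xyz":[0,0,0],"roll":0},{"claw":54,"xyz":[0,0,-0.2],"roll":0},{"claw":54,"xyz":[0,0,-0.4],"roll":0},{"claw":54,"xyz":[0,0,-0.7],"roll":0},{"claw":54,"xyz":[0,0,-0.9],"roll":0},{"claw":54,"xyz":[0,0,-0.8],"roll":0},{"claw":54,"xyz":[0,0,-0.4],"roll":0},{"claw":54,"xyz":[0,0,0],"roll":0}]}' 10
python3 - <<'E'
from h import *
go(.4405,.0768,.110)
E
```

```text
t: 17.03
position: [0.4546, -0.1008, 0.1995]
ee_rot: [-1.801, 2.572, -0.001]
contact_force: [0.6, -0.1, -0.2]
opening: 0.676
grip_force: 0.0
t: 17.87
position: [0.4547, -0.1009, 0.2863]
ee_rot: [-1.8, 2.57, -0.003]
contact_force: [0.3, -0.1, -0.8]
opening: 0.654
grip_force: 10.0
pos [ 0.4547 -0.1009  0.2863] yaw y 160.01 tz [ 0.004  0.001 -1.   ] units [-6.49  2.96 -0.07]
```

```bash

python3 -m pendant '{"moves":[{"claw":54,"xyz":[-0.5,0.25,0],"roll":0},{"claw":54,"xyz":[-0.9,0.4,0],"roll":0},{"claw":54,"xyz":[-1,0.45,0],"roll":0},{"claw":54,"xyz":[-1,0.45,0],"roll":0},{"claw":54,"xyz":[-1,0.45,0],"roll":0},{"claw":54,"xyz":[-1,0.45,0],"roll":0},{"claw":54,"xyz":[-0.7,0.35,0],"roll":0},{"claw":54,"xyz":[-0.4,0.16,0],"roll":0},{"claw":54,"xyz":[0,0,0],"roll":0},{"claw":54,"xyz":[0,0,0],"roll":0}]}' 
python3 - <<'E'
from h import *
pot(.4405,.0768,.046,.028,(.029,.009)); go(.4405,.0768,.0495)
E
```

```text
t: 18.7
position: [0.4399, 0.0771, 0.2832]
ee_rot: [1.803, -2.571, -0.0]
contact_force: [-0.5, 0.0, -0.6]
opening: 0.654
grip_force: 10.0
pot 521 [440.9  76.5  27.9]
lid -0.004 1453 [440.   76.8  29.4]
lid -0.002 3579 [440.   76.7  29.4]
lid 0 3378 [439.9  76.9  29.1]
lid 0.002 549 [439.3  76.4  28.5]
pos [0.4399 0.0767 0.2832] yaw y 160.02 tz [-0.001 -0.001 -1.   ] units [-0.01 -0.02  2.23]
```

```bash

python3 -m pendant '{"moves":[{"claw":54,"xyz":[0,-0.02,0.4],"roll":0},{"claw":54,"xyz":[0,0,0.5],"roll":0},{"claw":54,"xyz":[0,0,0.4],"roll":0},{"claw":54,"xyz":[0,0,0.3],"roll":0},{"claw":54,"xyz":[0,0,0.2],"roll":0},{"claw":54,"xyz":[0,0,0.2],"roll":0},{"claw":54,"xyz":[0,0,0.12],"roll":0},{"claw":54,"xyz":[0,0,0.1],"roll":0},{"claw":54,"xyz":[0,0,0],"roll":0},{"claw":54,"xyz":[0,0,0],"roll":0}]}'
python3 -m pendant '{"moves":[{"claw":64,"xyz":[0,0,0],"roll":0},{"claw":72,"xyz":[0,0,0],"roll":0},{"claw":78,"xyz":[0,0,0],"roll":0},{"claw":78,"xyz":[0,0,0],"roll":0},{"claw":78,"xyz":[0,0,-0.3],"roll":0},{"claw":78,"xyz":[0,0,-0.7],"roll":0},{"claw":78,"xyz":[0,0,-0.8],"roll":0},{"claw":78,"xyz":[0,0,-0.7],"roll":0},{"claw":78,"xyz":[0,0,-0.2],"roll":0},{"claw":78,"xyz":[0,0,0],"roll":0}]}'
python3 - <<'E'
from h import *
seat('wrist',.4405,.0767,.029,.058)
go(.4548,-.1001,.110)
E
```

```text
t: 19.58
position: [0.4407, 0.0769, 0.2283]
ee_rot: [-1.802, 2.573, -0.0]
contact_force: [-1.0, 0.7, -0.9]
opening: 0.654
grip_force: 10.0
t: 20.42
position: [0.441, 0.0771, 0.2975]
ee_rot: [-1.8, 2.57, -0.0]
contact_force: [-0.1, -0.5, -0.7]
opening: 0.89
grip_force: 0.0
seat wrist [440.   76.9  29.2] ringz 56.2 of 58.0 tilt [-0.002 -0.002] bench -1.9 875
pos [0.4406 0.077  0.2963] yaw y 159.99 tz [ 0.001  0.001 -1.   ] units [ 6.46 -2.96  0.32]
```

The large lid is seated: 58 mm above the bench, level. Now the extra lid.

```bash

python3 -m pendant '{"moves":[{"claw":84,"xyz":[0.5,-0.25,0],"roll":0},{"claw":84,"xyz":[0.9,-0.4,0],"roll":0},{"claw":84,"xyz":[1,-0.45,0],"roll":0},{"claw":84,"xyz":[1,-0.45,0],"roll":0},{"claw":84,"xyz":[1,-0.45,0],"roll":0},{"claw":84,"xyz":[1,-0.45,0],"roll":0},{"claw":84,"xyz":[0.7,-0.35,0],"roll":0},{"claw":84,"xyz":[0.36,-0.16,0],"roll":0},{"claw":84,"xyz":[0,0,0],"roll":0},{"claw":84,"xyz":[0,0,0],"roll":0}]}' 
python3 - <<'E'
from h import *
seat('top',.4405,.0768,.029,.058)
seat('wrist',.4548,-.1,.034,.018)
go(.4548,-.1,.0085)
E
```

```text
t: 21.3
position: [0.4546, -0.1004, 0.2948]
ee_rot: [1.799, -2.574, -0.001]
contact_force: [0.4, 0.0, -0.1]
opening: 0.961
grip_force: 0.0Traceback (most recent call last):
  File "<stdin>", line 2, in <module>
  File "h.py", line 36, in seat
    m=(d<r+.005)&(abs(P[...,2]-top)<.006); h=circ(P[m][:,:2],r); cx,cy=h[:2]
                                             ~~~~^^^^^^^^^^^^^^
  File "h.py", line 14, in circ
    h=cv2.convexHull(pts.astype(np.float32))[:,0]
      ~~~~~~~~~~~~~~~~~~~~~~~~~~~~~~~~~~~~~~^^^^^
TypeError: 'NoneType' object is not subscriptable
```

```bash

python3 - <<'E'
from h import *
seat('wrist',.4548,-.1,.034,.018)
go(.4548,-.1,.0085)
p,P,c=cloud("wrist");cv2.imwrite("pics/w5.png",p)
p,P,c=cloud("top"); print(np.round(P[195:230:6,235:275:6,2],3))
E
```

```text
seat wrist [453.6 -99.2  34.3] ringz 17.5 of 18.0 tilt [-0.001 -0.   ] bench -0.5 801
pos [ 0.4548 -0.0996  0.2952] yaw y 160.01 tz [-0.001  0.    -1.   ] units [ 0.01 -0.01  4.35]
[[-0.001 -0.001  0.001 -0.001 -0.003 -0.001  0.506]
 [ 0.001  0.503  0.508  0.512  0.516  0.518  0.521]
 [ 0.517  0.521  0.523  0.524  0.527  0.526  0.527]
 [ 0.528  0.528  0.529  0.53   0.531  0.533  0.535]
 [ 0.533  0.534  0.535  0.533  0.536  0.538  0.538]
 [ 0.538  0.536  0.539  0.539  0.539  0.54   0.54 ]]
```

View pics/w5.png

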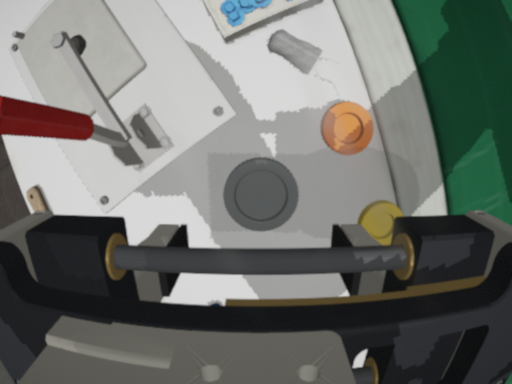

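The earlier failure was only the arm blocking the top view. The wrist view shows the last lid at (260,193), clear of the orange (347,128) and yellow lids, so I'll grip it.

```bash

python3 -m pendant '{"moves":[{"claw":84,"xyz":[0,0.05,0.6],"roll":0},{"claw":84,"xyz":[0,0,0.8],"roll":0},{"claw":84,"xyz":[0,0,0.9],"roll":0},{"claw":84,"xyz":[0,0,0.9],"roll":0},{"claw":84,"xyz":[0,0,0.7],"roll":0},{"claw":84,"xyz":[0,0,0.3],"roll":0},{"claw":84,"xyz":[0,0,0.15],"roll":0},{"claw":84,"xyz":[0,0,0],"roll":0},{"claw":64,"xyz":[0,0,0],"roll":0},{"claw":64,"xyz":[0,0,0],"roll":0}]}' 12
python3 -m pendant '{"moves":[{"claw":64,"xyz":[0,0,0],"roll":0},{"claw":64,"xyz":[0,0,0],"roll":0},{"claw":64,"xyz":[0,0,0],"roll":0},{"claw":64,"xyz":[0,0,-0.2],"roll":0},{"claw":64,"xyz":[0,0,-0.5],"roll":0},{"claw":64,"xyz":[0,0,-0.8],"roll":0},{"claw":64,"xyz":[0,0,-1],"roll":0},{"claw":64,"xyz":[0,0,-0.9],"roll":0},{"claw":64,"xyz":[0,0,-0.6],"roll":0},{"claw":64,"xyz":[0,0,-0.2],"roll":0}]}' 12
python3 - <<'E'
from h import *
go(.4448,.2143,.110)
E
```

```text
t: 22.33
position: [0.4543, -0.0995, 0.1879]
ee_rot: [-1.801, 2.572, -0.001]
contact_force: [-0.7, 0.2, 0.1]
opening: 0.864
grip_force: 0.0
t: 23.17
position: [0.4543, -0.0998, 0.2947]
ee_rot: [-1.8, 2.57, -0.003]
contact_force: [0.5, 0.2, -0.6]
opening: 0.772
grip_force: 12.0
pos [ 0.4543 -0.0998  0.2947] yaw y 160.02 tz [ 0.004  0.    -1.   ] units [-11.68   4.65   0.27]
```

```bash

python3 -m pendant '{"moves":[{"claw":64,"xyz":[-0.4,0.16,0],"roll":0},{"claw":64,"xyz":[-0.8,0.32,0],"roll":0},{"claw":64,"xyz":[-1,0.4,0],"roll":0},{"claw":64,"xyz":[-1,0.4,0],"roll":0},{"claw":64,"xyz":[-1,0.4,0],"roll":0},{"claw":64,"xyz":[-1,0.4,0],"roll":0},{"claw":64,"xyz":[-1,0.4,0],"roll":0},{"claw":64,"xyz":[-1,0.4,0],"roll":0},{"claw":64,"xyz":[-1,0.4,0],"roll":0},{"claw":64,"xyz":[-1,0.4,0],"roll":0}]}' 
python3 -m pendant '{"moves":[{"claw":64,"xyz":[-1,0.4,0],"roll":0},{"claw":64,"xyz":[-0.8,0.3,0],"roll":0},{"claw":64,"xyz":[-0.5,0.2,0],"roll":0},{"claw":64,"xyz":[-0.18,0.07,0],"roll":0},{"claw":64,"xyz":[0,0,0],"roll":0},{"claw":64,"xyz":[0,0,0],"roll":0},{"claw":64,"xyz":[0,0,0],"roll":0},{"claw":64,"xyz":[0,0,0],"roll":0},{"claw":64,"xyz":[0,0,0],"roll":0},{"claw":64,"xyz":[0,0,0],"roll":0}]}' 
python3 - <<'E'
from h import *
pot(.4448,.2143,.051,.033,(.034,.009)); go(.4448,.2143,.055)
E
```

```text
t: 24.0
position: [0.4454, 0.1489, 0.2914]
ee_rot: [1.801, -2.573, -0.0]
contact_force: [0.1, 0.3, 0.0]
opening: 0.773
grip_force: 12.0
t: 24.83
position: [0.4445, 0.2138, 0.292]
ee_rot: [-1.801, 2.574, 0.0]
contact_force: [-0.3, -0.4, -0.7]
opening: 0.767
grip_force: 12.0
pot 518 [445.4 215.   32.9]
lid -0.004 2685 [444.8 213.6  34.3]
lid -0.002 4525 [444.5 213.7  34.3]
lid 0 4096 [444.7 213.7  34.2]
lid 0.002 323 [444.5 213.   32.9]
pos [0.4444 0.214  0.292 ] yaw y 159.96 tz [ 0.  0. -1.] units [-0.02 -0.01  2.36]
```

```bash

python3 -m pendant '{"moves":[{"claw":64,"xyz":[-0.04,0,0.4],"roll":0},{"claw":64,"xyz":[0,0,0.5],"roll":0},{"claw":64,"xyz":[0,0,0.5],"roll":0},{"claw":64,"xyz":[0,0,0.3],"roll":0},{"claw":64,"xyz":[0,0,0.2],"roll":0},{"claw":64,"xyz":[0,0,0.2],"roll":0},{"claw":64,"xyz":[0,0,0.15],"roll":0},{"claw":64,"xyz":[0,0,0.1],"roll":0},{"claw":64,"xyz":[0,0,0],"roll":0},{"claw":64,"xyz":[0,0,0],"roll":0}]}'
python3 -m pendant '{"moves":[{"claw":74,"xyz":[0,0,0],"roll":0},{"claw":82,"xyz":[0,0,0],"roll":0},{"claw":87,"xyz":[0,0,0],"roll":0},{"claw":87,"xyz":[0,0,0],"roll":0},{"claw":87,"xyz":[0,0,-0.2],"roll":0},{"claw":87,"xyz":[0,0,-0.6],"roll":0},{"claw":87,"xyz":[0,0,-0.9],"roll":0},{"claw":87,"xyz":[0,0,-1],"roll":0},{"claw":87,"xyz":[0,0,-1],"roll":0},{"claw":87,"xyz":[0,0,-0.2],"roll":0}]}'
python3 - <<'E'
from h import *
seat('wrist',.4448,.2145,.034,.063)
E
python3 -m pendant '{"moves":[{"claw":87,"xyz":[0.4,0,-0.3],"roll":0},{"claw":87,"xyz":[0.8,0,-0.5],"roll":0},{"claw":87,"xyz":[1,0,-0.5],"roll":0},{"claw":87,"xyz":[1,0,-0.5],"roll":0},{"claw":87,"xyz":[1,0,-0.5],"roll":0},{"claw":87,"xyz":[1,0,-0.5],"roll":0},{"claw":87,"xyz":[1,0,-0.3],"roll":0},{"claw":87,"xyz":[1,0,0],"roll":0},{"claw":87,"xyz":[0.6,0,0],"roll":0},{"claw":87,"xyz":[0.3,0,0],"roll":0}]}'
python3 -m pendant '{"moves":[{"claw":87,"xyz":[0.5,0,0],"roll":0},{"claw":87,"xyz":[1,0,0],"roll":0},{"claw":87,"xyz":[1,0,0],"roll":0},{"claw":87,"xyz":[1,0,0],"roll":0},{"claw":87,"xyz":[1,0,0],"roll":0},{"claw":87,"xyz":[1,0,0],"roll":0},{"claw":87,"xyz":[0.5,0,0],"roll":0},{"claw":87,"xyz":[0,0,0],"roll":0},{"claw":87,"xyz":[0,0,0],"roll":0},{"claw":87,"xyz":[0,0,0],"roll":0}]}'
python3 - <<'E'
from h import *
for a in((.6238,-.0335,.019,.048),(.6263,.2033,.024,.053),(.4405,.0768,.029,.058),(.4448,.2145,.034,.063)):
    try: seat('top',*a)
    except Exception as e: print(a,"occluded?")
p,d=grab_frame("scene");q,d=grab_frame("top"); cv2.imwrite("pics/end.png",cv2.resize(np.hstack([p,q]),(800,300),interpolation=cv2.INTER_AREA))
E
```

```text
t: 25.72
position: [0.4448, 0.2155, 0.2334]
ee_rot: [-1.802, 2.573, 0.0]
contact_force: [-0.2, -1.3, -1.3]
opening: 0.77
grip_force: 12.0
t: 26.55
position: [0.4456, 0.216, 0.3352]
ee_rot: [-1.799, 2.567, 0.0]
contact_force: [-0.3, 1.1, -0.7]
opening: 0.992
grip_force: 0.0
seat wrist [444.4 215.2  34.3] ringz 61.6 of 63.0 tilt [ 0. -0.] bench -1.6 829
t: 27.43
position: [0.374, 0.0231, 0.4077]
ee_rot: [1.8, -2.574, -0.001]
contact_force: [0.5, -0.6, 0.3]
opening: 0.989
grip_force: 0.0
t: 28.27
position: [0.3243, -0.1157, 0.4079]
ee_rot: [1.801, -2.573, -0.0]
contact_force: [0.7, 0.9, -0.1]
opening: 0.993
grip_force: 0.0
seat top [623.6 -33.7  18.9] ringz 47.5 of 48.0 tilt [0.008 0.022] bench -0.7 68
seat top [626.5 203.8  23.9] ringz 52.6 of 53.0 tilt [ 0.005 -0.005] bench -0.5 87
seat top [440.7  77.1  28.6] ringz 57.7 of 58.0 tilt [0.011 0.015] bench -0.5 107
seat top [444.4 215.   33.7] ringz 62.5 of 63.0 tilt [0.01  0.004] bench -0.5 131
```

View pics/end.png

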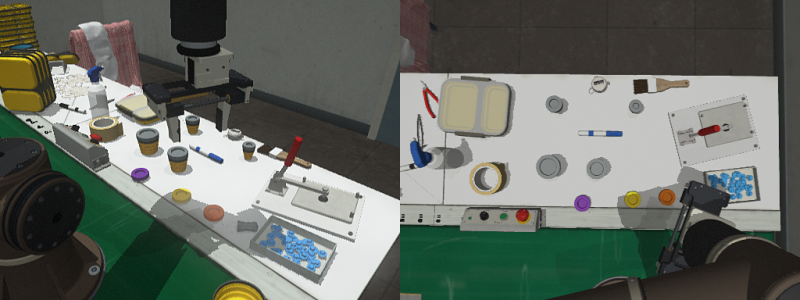

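The final view shows all four pots capped and level, at (556,104), (636,106), (549,167) and (598,169) in the top half of the picture. The marker and counter haven't moved and the arm is clear.

```bash
python3 -c "
from rig import hand_in
print(hand_in())"
```

```text
the job is handed in; nothing more can be done
None
```

All four lids were placed smallest first and measure seated and level on their matching pots, the marker and counter look unmoved in the final picture, and the job is handed in; `hand_in()` returned no verdict.

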